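Find the unlocked cover of the gauge cabinet and push it open

ROBOT

A 6-joint arm with a two-finger parallel gripper is mounted at the origin on the work surface. World frame = base frame: x ahead of the robot, y to its left, z up, the work surface at z = 0. Lengths are in m, angles in rad, forces in N, time in s.
With the tool pointing down it reaches from about 0.375 to 0.9 m from the base axis. Payload 3.1 kg.
Tool frame: the origin (TCP) lies on the centre line of the jaws, within the pads' length; the fingertips stand 8 mm ahead of it and the grasp point (between the pads) lies 11 mm behind it (ctrl.tcp_to_tips is the distance from the TCP to the fingertips, in m); z points along the fingers, y is the line along which they close (so a half turn about z gives the same grasp; the last joint's range is limited). The gripper opens to 87 mm and grips with 3 to 60 N. Pads are 19 mm wide; open, the fingers measure 117 mm over their backs; the gripper's body (75 mm by 190 mm) begins 51 mm behind the grasp point.
Start: joints at [1.139, 0.527, 1.433, -0, 1.181, -0.178], TCP at [0.157, 0.605, 0.231] pointing down, gripper open.
Joint ranges: [-3.08, 3.08], [-0.75, 2.2], [0.22, 2.44], [-1.43, 4.57], [0, 2.65], [-2.85, 2.85]. Speed limits (rad/s): [2.79, 2.79, 3.14, 3.14, 3.14, 3.14].

INTERFACE

Orientations are given as a unit quaternion [w, x, y, z].
In Python, from workcell import ctrl, vision, finder, status gives the robot as it stands. Calls block until the motion is done:
- ctrl.move_pose(position, orientation): joint-space move of the TCP to a pose.
- ctrl.move_straight(position, orientation=None, v=0.15, guard=None): straight line of the TCP; orientation=None keeps the orientation; v is the mean speed in m/s. With guard (N) it stops when the force on the tool has changed by that much, and returns True; else False.
- ctrl.move_joints(angles): joint-space move.
- ctrl.command_gripper(opening, force=None): finger opening in m; force is the grip in N (None keeps the last); returns when the fingers have stopped.
- ctrl.sleep(seconds).
- ctrl.ik(position, orientation): joint angles nearest the present ones, or None.
- vision.camera(name): name is "scene" or "top"; returns a dict with "image" (480x640x3 uint8, red, green, blue), "depth" (480x640 float32, m along the optical axis (not along the pixel's ray), 0 where there is no reading), "camera_matrix" (3x3 intrinsics, pixels), "dist" ([k1, k2, p1, p2, k3] as OpenCV has them; the pictures are not rectified), "T" (4x4, takes a point from camera to world coordinates). Camera axes: x right, y up, looking along -z (the intrinsics and any distortion apply to the point x, -y, -z); pixel columns grow to the right and rows downward; lengths in m; the calibration is good to about 2 mm. A picture is of the moment at which its call begins.
A pose or a line that the arm cannot do raises ctrl.PlanningError and nothing moves.
- ctrl.close_job(): hands the job in; it is judged then, once.
Trained networks look in a picture, given as the dict that the camera call returned (one of the last four; its "shot" number tells which), for a name from the list of things; names that differ only in an ending like _2 or _b are one class to them, and where a whole thing is asked for, a point or a joint stands for the part that bears it (a point fixed in the world has none). Each returns a list of dicts, best first, with "conf" (0 to 1); they miss things now and then, are a little off and sometimes report something else, mostly with a low value. They report only what shows in the picture. A call takes as long as a camera call.
- finder.search_frame(picture, name): "at" ([x, y, z] in m, in the coordinates of the camera as it stood for that picture, good to about 4 mm: the middle of the surface that is visible of it).
- finder.spot_point(picture, name): "at" ([x, y, z] in m, in the coordinates of the camera as it stood for that picture, good to about 4 mm: a listed point, or the origin of a listed thing).
Readings, each from a call of its own:
- status.get_time(): time.
- status.get_qpos(): joint angles.
- status.get_qd(): joint speeds.
- status.get_joint_torque(): joint torques, N m.
- status.get_ee_pos(): TCP position.
- status.get_ee_rot(): TCP orientation.
- status.get_force(): force on the tool from outside, world axes, zero at the start.
- status.get_wrist_torque(): the same for the moment, N m.
- status.get_opening(): finger opening in m.
- status.get_finger_force(): force on a finger pad.
Only numpy, scipy, OpenCV 4.12 (cv2) and the standard library are available. Lean on these libraries where they do the work, as an engineer would, in place of code of your own. Each camera call takes 0.05 s, during which the arm holds its last target. There are 200 camera calls.

TASK

One of the four identical covers in the top of the gauge cabinet has been left unlocked: press the covers at their far ends, the side away from you, to find the one that rocks, then push that one open until it stands upright or leans back, so that the setting master in its pocket can be reached. Use the fingers only to press and push, pick nothing up, and leave the sleeves, gauges and other things where they stand.

Things in the scene. Friction and masses are not known exactly. Their poses are not given: they have to be found in the camera images.
- cabinet: low gauge cabinet fixed to the bench, 150 deep (x) by 540 long (y), flat top 85 above the bench. Origin: centre of its underside; x away from the robot, y along the row, z up. In its top lie four identical flush aluminium covers in a row, 110 apart along y. Three are locked and rigid; one, a different one each time and looking the same, is unlocked and tilts about a pivot line along y
- pivot1 (a point): middle of the pivot line of cover 1 (1 is leftmost, +y; 4 rightmost), on the closed top face; axes as the cabinet's; fixed to the cabinet. Turning axis: along y, 3 below. Cover reaches 40 beyond (+x), 70 to the robot's side (-x), 40 each way in y. The cover is a plate 6 thick; the pocket under it is 112 x 82 and 65 deep below the plate
- pivot2 (a point): middle of the pivot line of cover 2 (1 is leftmost, +y; 4 rightmost), on the closed top face; axes as the cabinet's; fixed to the cabinet. Turning axis: along y, 3 below. Cover reaches 40 beyond (+x), 70 to the robot's side (-x), 40 each way in y. Small steel pins in the rim mark the pivot line; the unlocked cover rocks only if pressed beyond (+x of) it
- pivot3 (a point): middle of the pivot line of cover 3 (1 is leftmost, +y; 4 rightmost), on the closed top face; axes as the cabinet's; fixed to the cabinet. Turning axis: along y, 3 below. Cover reaches 40 beyond (+x), 70 to the robot's side (-x), 40 each way in y. Two dark lock heads, flush, mark each cover's near edge. Pressing the unlocked cover on the robot's side of the line moves nothing
- pivot4 (a point): middle of the pivot line of cover 4 (1 is leftmost, +y; 4 rightmost), on the closed top face; axes as the cabinet's; fixed to the cabinet. Turning axis: along y, 3 below. Cover reaches 40 beyond (+x), 70 to the robot's side (-x), 40 each way in y. A fixed steel master, diameter 28, 28 tall, stands on each pocket's floor 45 on the robot's side of the line
- loose_cover (a joint): angle of the unlocked cover, whichever it is (does not tell which): 0 closed; grows as its far part (40 long) sinks into the pocket and its near part (70 long) rises; 1.57 upright; stop at 1.75, leaning away from the robot. Steady friction about 0.1 N m (3 to 6 N when pressed 28 beyond the pivot line), no spring: it stays at any angle where left
- sleeve_left: plain steel sleeve (tube, outer diameter 26, bore 16, 26 tall) standing on the cabinet top on the rib between covers 1 and 2. Loose bystander; origin at the centre of its underside, z up
- sleeve_right: same sleeve, standing on the cabinet top on the rib between covers 3 and 4. Loose bystander; origin at the centre of its underside, z up
- sleeve_bench: same sleeve, standing on the bench to the left. Loose bystander; origin at the centre of its underside, z up
- dial_stand: dial gauge on a steel stand, base 80 x 70, 134 tall, on the bench to the left. Loose bystander; origin at the centre of its underside, z up
- ring_gauge: dark steel ring gauge, outer diameter 64, 18 tall, flat on the bench to the right. Loose bystander; origin at the centre of its underside, z up
- vee_block: steel vee block 60 x 50, 41 tall, on the bench to the right. Loose bystander; origin at the centre of its underside, z up
- oil_cup: open aluminium cup, diameter 60, 60 tall, on the bench to the right. Loose bystander; origin at the centre of its underside, z up

How it is judged:
On the way:
1. the unlocked cover has been rocked by pressing (at least 0.15 rad) (value of joint loose_cover above 0.15 rad), for 0.1 s.
At the end, for the whole second after the job is handed in: the unlocked cover stands open by at least 1.35 rad (77 degrees) and is at rest; every bystander is within 12 mm of where it started (value of joint loose_cover above 1.35 rad and velocity of joint loose_cover between -0.1 and 0.1 rad/s and distance of each of sleeve_left, sleeve_right, sleeve_bench, dial_stand, ring_gauge, vee_block, oil_cup from where it was at the start of the episode below 0.012 m); the robot touches nothing.
It fails at once if a sleeve, gauge or other bystander is lifted, carried or pushed away (moved more than 12 mm) (distance of any of sleeve_left, sleeve_right, sleeve_bench, dial_stand, ring_gauge, vee_block, oil_cup from where it was at the start of the episode above 0.012 m).
It also fails if it takes over 51 s, if anything falls off the work surface, if the arm or the gripper's body presses on something with over 40 N, if the wrist force passes 120 N, or if a joint passes its speed limit or range.

## Working session

There is one attempt and no reset: what is moved stays moved. The work goes in short steps, each a Python script; the robot and the scene stay as the last script left them, time stands still between calls to the robot, and variables do not carry over. Pictures are saved under pics/ and viewed, at most 10 in all, crops included, and the job is handed in when it is done.

```bash
mkdir -p pics
cat > h.py <<'E'
from workcell import ctrl, vision, finder, status
import numpy as np, cv2
def w(p,at): return (p["T"]@np.append(at,1))[:3]
def save(p,n): cv2.imwrite(f"pics/{n}.png",p["image"][:,:,::-1])
E
python3 - <<'E'
from h import *
for c in ("scene","top"):
    p=vision.camera(c); save(p,c+"0")
    for n in ["cabinet","pivot1","pivot2","pivot3","pivot4","sleeve_left","sleeve_right","sleeve_bench","dial_stand","oil_cup","vee_block","ring_gauge"]:
        print(c,n,[(w(p,d["at"]).round(4).tolist(),round(d["conf"],2)) for d in finder.spot_point(p,n)[:4]])
print(status.get_time(),status.get_ee_rot(),status.get_ee_pos())
E
```

```text
scene cabinet [([0.4152, -0.4602, -0.0039], 0.46)]
scene pivot1 [([0.6119, -0.1456, 0.0843], 0.74)]
scene pivot2 [([0.6119, -0.1456, 0.0843], 0.74)]
scene pivot3 [([0.6119, -0.1456, 0.0843], 0.74)]
scene pivot4 [([0.6119, -0.1456, 0.0843], 0.74)]
scene sleeve_left [([0.5836, 0.123, 0.0829], 0.73)]
scene sleeve_right [([0.5762, -0.1019, 0.0853], 0.42)]
scene sleeve_bench [([0.4664, 0.4744, 0.002], 0.58)]
scene dial_stand [([0.583, 0.4609, 0.0032], 0.84), ([0.6162, -0.4689, -0.0], 0.61), ([0.5012, -0.4638, -0.0052], 0.38)]
scene oil_cup [([0.6176, -0.4706, -0.0041], 0.97)]
scene vee_block [([0.5015, -0.462, -0.0044], 0.84)]
scene ring_gauge []
top cabinet []
top pivot1 []
top pivot2 []
top pivot3 []
top pivot4 []
top sleeve_left [([0.5921, 0.129, 0.0847], 0.49)]
top sleeve_right [([0.5914, -0.0946, 0.0883], 0.55)]
top sleeve_bench [([0.4612, 0.4747, 0.0017], 0.64)]
top dial_stand [([0.5859, 0.4646, -0.0002], 0.71)]
top oil_cup [([0.6189, -0.4724, 0.0008], 0.97)]
top vee_block [([0.5009, -0.4733, 0.0002], 0.72)]
top ring_gauge [([0.4148, -0.452, 0.0035], 0.59)]
1.3 [2.65508843e-06 1.26549439e-01 9.91960301e-01 1.66789736e-07] [0.15688154 0.60495733 0.23056379]
```

View pics/top0.png

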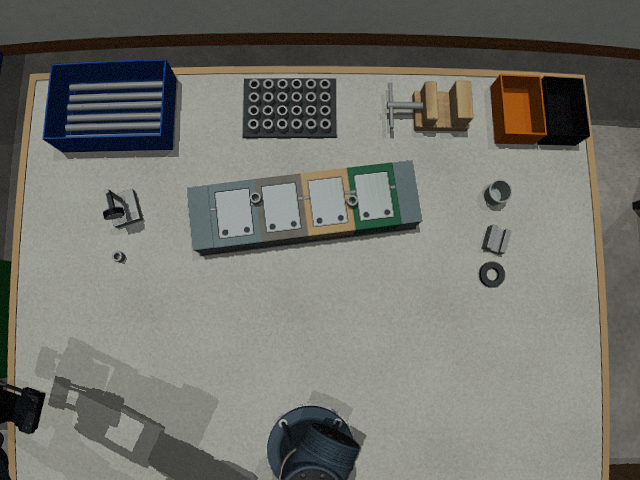

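View pics/scene0.png

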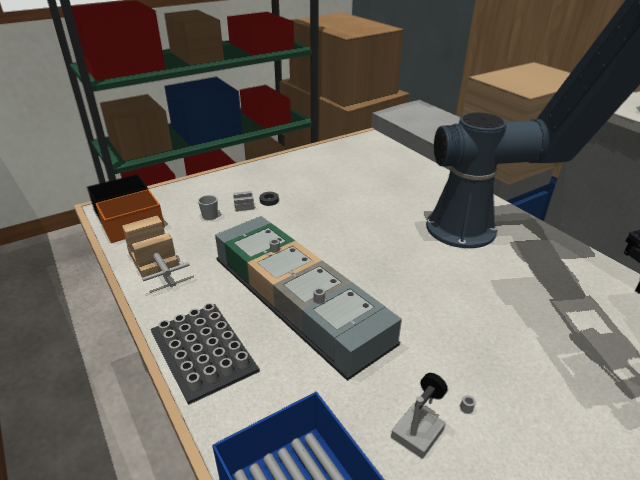

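Run:
```python
from h import *
p=vision.camera("top"); K,D,T=p["camera_matrix"],p["dist"],p["T"]
v,u=np.mgrid[0:480,0:640]
n=cv2.undistortPoints(np.stack([u.ravel(),v.ravel()],1).astype(np.float64)[:,None],K,D)[:,0]
d=p["depth"].ravel()
X=(T@np.stack([n[:,0]*d,-n[:,1]*d,-d,np.ones_like(d)]))[:3].T
m=(d>0)&(abs(X[:,2]-.085)<.012)&(X[:,0]>.4)&(X[:,0]<.8)&(abs(X[:,1])<.4)
m=m.reshape(480,640).astype(np.uint8); m=cv2.morphologyEx(m,cv2.MORPH_OPEN,np.ones((5,5)))
nc,l,s,c=cv2.connectedComponentsWithStats(m); k=1+np.argmax(s[1:,4]); m=(l==k).ravel()
(cx,cy),(a,b),ang=r=cv2.minAreaRect((X[m,:2]*1000).astype(np.float32)); print(r,np.median(X[m,2]))
print("mean",X[m,:2].mean(0))
for cam in ("scene","top"):
    q=p if cam=="top" else vision.camera(cam)
    for nm in ("pivot1","pivot2","pivot3","pivot4","cabinet"):
        print(cam,nm,[(w(q,e["at"]).round(4).tolist(),round(e["conf"],2)) for e in finder.spot_point(q,nm)],[(w(q,e["at"]).round(4).tolist(),round(e["conf"],2)) for e in finder.search_frame(q,nm)])
# rectified top map, 0.5 px/mm -> 1.4 px/mm
xs=np.linspace(.72,.46,390); ys=np.linspace(.33,-.2,795)
Y,Xg=np.meshgrid(ys,xs)
P=np.stack([Xg.ravel(),Y.ravel(),np.full(Y.size,.085),np.ones(Y.size)])
Pc=np.linalg.inv(T)@P; pc=Pc[:3].T*[1,-1,-1]
uv=cv2.projectPoints(pc,np.zeros(3),np.zeros(3),K,D)[0].reshape(390,795,2).astype(np.float32)
cv2.imwrite("pics/rect.png",cv2.remap(p["image"],uv,None,cv2.INTER_CUBIC)[:,:,::-1])
```

```text
((580.4066772460938, 11.030029296875), (152.28848266601562, 540.9498291015625), 7.098948955535889) 0.08588374754947448
mean [0.57840581 0.0128951 ]
scene pivot1 [([0.6136, -0.1476, 0.0855], 0.82)] [([0.5952, 0.2668, 0.0677], 0.76)]
scene pivot2 [([0.6136, -0.1476, 0.0855], 0.82)] [([0.5952, 0.2668, 0.0677], 0.76)]
scene pivot3 [([0.6136, -0.1476, 0.0855], 0.82)] [([0.5952, 0.2668, 0.0677], 0.76)]
scene pivot4 [([0.6136, -0.1476, 0.0855], 0.82)] [([0.5952, 0.2668, 0.0677], 0.76)]
scene cabinet [] [([0.5938, 0.259, 0.0665], 0.65)]
top pivot1 [] [([0.5601, 0.0084, 0.0877], 0.73), ([0.6246, -0.4799, 0.0356], 0.56)]
top pivot2 [] [([0.5601, 0.0084, 0.0877], 0.73), ([0.6246, -0.4799, 0.0356], 0.56)]
top pivot3 [] [([0.5601, 0.0084, 0.0877], 0.73), ([0.6246, -0.4799, 0.0356], 0.56)]
top pivot4 [] [([0.5601, 0.0084, 0.0877], 0.73), ([0.6246, -0.4799, 0.0356], 0.56)]
top cabinet [] [([0.5669, 0.0116, 0.0846], 0.83), ([0.4167, -0.4498, 0.0203], 0.55)]
```

View pics/rect.png

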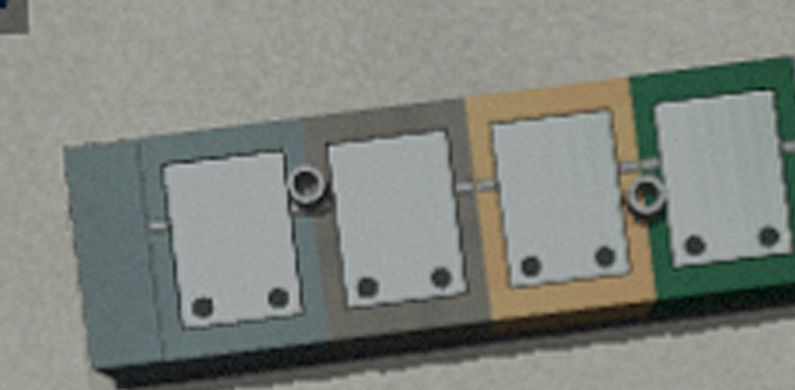

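```bash
cat >> h.py <<'E'
a=np.deg2rad(7.1); EX=np.array([np.cos(a),np.sin(a),0]); EY=np.array([-np.sin(a),np.cos(a),0])
C=np.array([.5804,.0110,.085])+.015*EX
Q=[0,-np.sin(a/2),np.cos(a/2),0]
def P(k,r,tip): return C+EY*(.165-.11*(k-1))+EX*r+np.array([0,0,tip+ctrl.tcp_to_tips])
E
python3 - <<'E'
from h import *
ctrl.command_gripper(0.0)
for k in (1,2,3,4):
    ctrl.move_pose(P(k,.026,.06 if k==1 else .04),Q)
    ctrl.move_straight(P(k,.026,.010),v=.15)
    hit=ctrl.move_straight(P(k,.026,-.016),v=.04,guard=12)
    print(k,hit,status.get_ee_pos()[2]-ctrl.tcp_to_tips,status.get_force(),status.get_time())
    if not hit: break
    ctrl.move_straight(P(k,.026,.04),v=.2)
p=vision.camera("scene"); save(p,"press"); p=vision.camera("top"); save(p,"presst")
E
```

```text
1 False 0.06982977205931906 [1.61214386 0.37839119 4.8782717 ] 7.425
```

Run:
```python
from h import *
ctrl.move_straight(P(1,.030,.10),v=.15)
ctrl.move_pose(P(1,-.10,.10),Q)
p=vision.camera("scene"); cv2.imwrite("pics/open1.png",p["image"][200:420,180:480,::-1].repeat(2,0).repeat(2,1))
print(status.get_time(),status.get_force())
```

```text
9.0833 [ 0.34297534  0.44044853 -0.79945602]
```

View pics/open1.png

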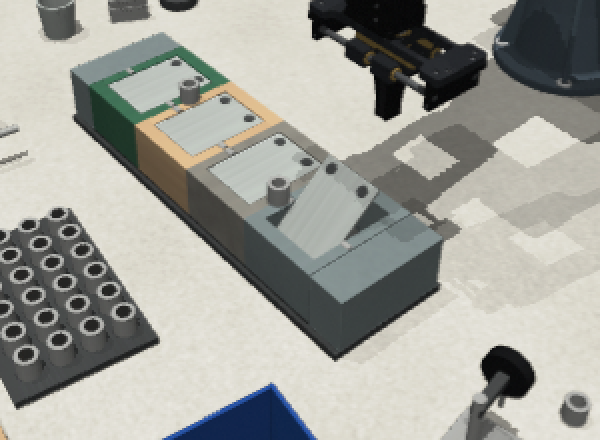

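Cover 1, with its lock heads at crop (330,168) and (362,190), is tilted about 45°. The sleeves have not moved. Next I push the raised part away from behind.

Run:
```python
from h import *
ctrl.move_straight(P(1,-.10,.030),v=.12)
print(ctrl.move_straight(P(1,-.005,.030),v=.05,guard=15),status.get_force(),status.get_ee_pos()-P(1,-.005,.03))
ctrl.move_straight(P(1,-.06,.030),v=.1)
ctrl.move_straight(P(1,-.10,.12),v=.15)
p=vision.camera("scene"); cv2.imwrite("pics/open2.png",p["image"][200:420,180:480,::-1].repeat(2,0).repeat(2,1))
for n in ("sleeve_left","sleeve_right"): print(n,[w(p,d["at"]).round(4) for d in finder.spot_point(p,n)])
print(status.get_time(),status.get_force())
```

```text
True [-1.424023   -0.10475803  1.03471581] [-0.06004215 -0.00741635 -0.00079295]
sleeve_left [array([0.5874, 0.1251, 0.0832])]
sleeve_right [array([ 0.5814, -0.0986,  0.0868]), array([0.4672, 0.4724, 0.0024]), array([ 0.6147, -0.4706, -0.0012])]
11.9833 [-0.59872569  0.62246563  1.00269351]
```

View pics/open2.png

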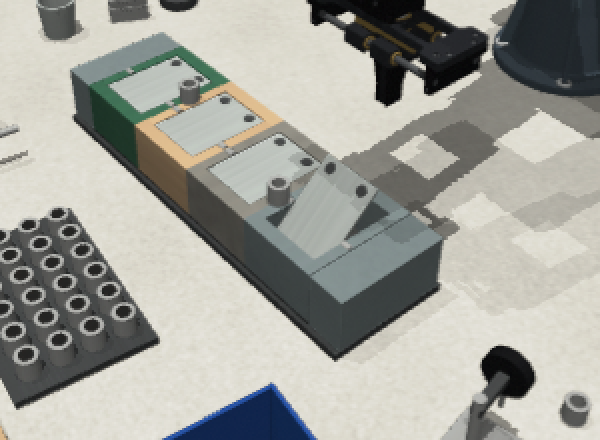

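The guard tripped on the first impact with the cover. I'll push again more slowly with a higher guard.

Run:
```python
from h import *
ctrl.move_straight(P(1,-.10,.030),v=.15)
ctrl.move_straight(P(1,-.07,.030),v=.1)
for i in range(3):
    h=ctrl.move_straight(P(1,-.005,.030),v=.025,guard=30)
    print(h,status.get_force(),(status.get_ee_pos()-P(1,0,.03))@EX)
    if not h: break
ctrl.move_straight(P(1,-.06,.030),v=.1)
ctrl.move_straight(P(1,-.10,.12),v=.15)
p=vision.camera("scene"); cv2.imwrite("pics/open3.png",p["image"][200:420,180:480,::-1].repeat(2,0).repeat(2,1))
for n in ("sleeve_left","sleeve_right"): print(n,[w(p,d["at"]).round(4) for d in finder.spot_point(p,n)])
print(status.get_time(),status.get_force())
```

```text
True [-1.43832657 -0.04112837  0.04407817] -0.06437072166579794
True [-2.59465696 -1.12965434  0.83078947] -0.06459056059799435
True [-1.09839873 -0.60674316  1.97050842] -0.0644284811279777
sleeve_left [array([0.5854, 0.1253, 0.0836])]
sleeve_right [array([ 0.5783, -0.099 ,  0.0866])]
17.4167 [ 0.39434035  0.1852197  -0.45029395]
```

View pics/open3.png

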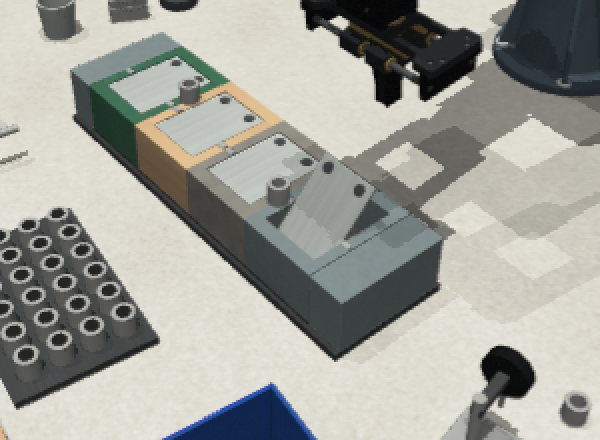

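The fingers jam against the plate edge, because friction self-locks at this lean. I'll follow the edge's arc instead, rising as I push.

Run:
```python
from h import *
ctrl.move_straight(P(1,-.10,.012),v=.15)
ctrl.move_straight(P(1,-.068,.012),v=.1)
for t in np.linspace(.75,1.65,10):
    q=P(1,-.07*np.cos(t)-.003*np.sin(t)-.0095,.012+.095*(np.sin(t)-np.sin(.65)))
    h=ctrl.move_straight(q,v=.03,guard=40)
    print(round(t,2),h,status.get_force().round(1),((status.get_ee_pos()-P(1,0,0))@EX).round(4))
    if h: break
ctrl.move_straight(status.get_ee_pos()-.05*EX,v=.1)
ctrl.move_straight(P(1,-.10,.12),v=.15)
p=vision.camera("scene"); cv2.imwrite("pics/open4.png",p["image"][200:420,180:480,::-1].repeat(2,0).repeat(2,1))
for n in ("sleeve_left","sleeve_right"): print(n,[w(p,d["at"]).round(4) for d in finder.spot_point(p,n)])
print(status.get_time(),status.get_force())
```

```text
0.75 False [-0.3 -0.6 -0.1] -0.0627
0.85 False [-1.1  0.1  1.5] -0.0578
0.95 False [ 0.4 -0.2  0.3] -0.0519
1.05 False [-0.5  0.4  0.8] -0.0462
1.15 False [0.  0.8 0.5] -0.0401
1.25 False [ 0.4 -0.5  0.4] -0.0337
1.35 False [-0.2  0.1  1.3] -0.0272
1.45 False [ 0.2 -0.3  0.4] -0.0202
1.55 False [ 0.2  0.6 -0. ] -0.0133
1.65 False [-0.2  1.4  0.3] -0.0064
sleeve_left [array([0.5853, 0.1237, 0.0847])]
sleeve_right [array([ 0.5811, -0.1006,  0.0853])]
24.2833 [-0.44513716 -0.60982844 -0.44576565]
```

View pics/open4.png

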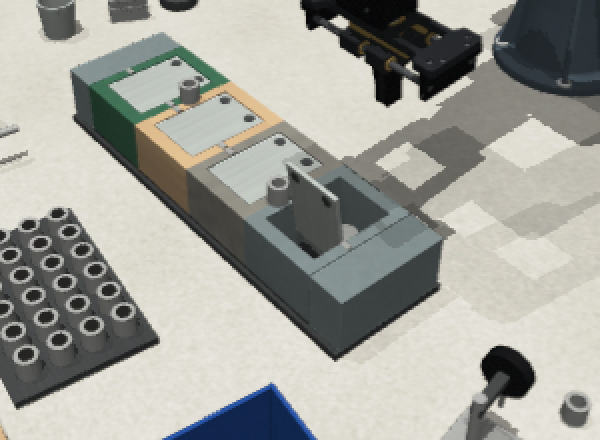

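Cover 1 now stands about upright at crop (315,205), the pocket is open, and the sleeves are unmoved. I'll give it one more nudge for margin.

Run:
```python
from h import *
ctrl.move_straight(P(1,-.06,.045),v=.15)
print(ctrl.move_straight(P(1,-.004,.045),v=.03,guard=25),((status.get_ee_pos()-P(1,0,0))@EX).round(4))
ctrl.move_straight(P(1,-.06,.045),v=.1)
ctrl.move_straight(P(1,-.12,.12),v=.15)
ctrl.sleep(.5)
p=vision.camera("scene"); cv2.imwrite("pics/open5.png",p["image"][200:420,180:480,::-1].repeat(2,0).repeat(2,1))
print(status.get_time(),status.get_force())
```

```text
False -0.0053
29.0667 [ 0.19724508  0.14326216 -0.3369487 ]
```

View pics/open5.png

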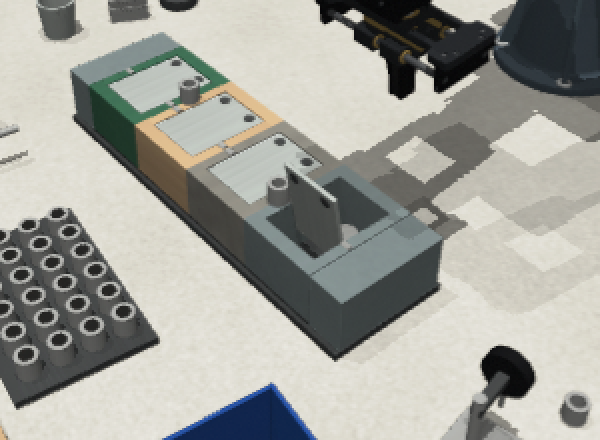

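Cover 1 stands upright and leans slightly back, with its top edge at crop (290,165). The sleeves are where they were and the robot is clear of everything.

```bash
python3 -c "
from h import *
print(ctrl.close_job())"
```

```text
the job is handed in; nothing more can be done
None
```

Cover 1 was the unlocked one; it is pushed open to about upright by the camera (angle not measured), the two sleeves on the cabinet look unmoved, and the job is handed in at about 29 s, with no verdict returned.

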